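Clamp the weld coupon and lock the clamp screw

TASK

Clamp the weld coupon in the bench fixture: pull the mushroom-shaped lock knob on the sloping housing straight out until it snaps into its out position and stays there, then screw the round knurled clamp screw clockwise all the way to its stop, letting go and regripping as needed, so that its foot presses on the coupon. Then push the lock knob fully home again. Never turn the screw while the lock is in, and leave the coupon and the other things on the bench where they are.

Things in the scene. Friction and masses are not known exactly. Their poses are not given: they have to be found in the camera images.
- fixture: Grey clamp fixture bolted to the bench; base plate 160 (x) x 320 (y) x 15 mm thick; origin at the centre of its underside on the bench, z up, front = -x (towards the robot). A bridge 46 mm deep along y, top at 100 mm, from y = -140 to y = +35 mm carries the clamp screw at (0, -50) mm; a housing with a sloping top at y = +105 mm (62 mm wide) carries the lock knob. Its place and yaw vary.
- lock_grip (a point): Centre of the head of the lock knob (moves with it): black mushroom head, 32 mm across and 17 mm thick, on a 12 mm stem. Its z axis is the knob's axis, leaning 35 degrees from vertical to the fixture's front (-x): pull along +z, push along -z; its y axis is the fixture's y. With the knob in, the head's underside is 20 mm above the sloping face (a 24 mm wide, 5 mm high collar surrounds the stem); the head's centre is 29 mm above that face.
- lock (a joint): Travel of the lock knob in m: 0 fully in (locked), 0.014 fully out (unlocked; left alone it rests at about 0.013). A spring detent drives it to whichever end is nearer and holds it there; leaving either end takes about 5 to 10 N. When in, a brake under the bridge holds the clamp screw.
- screw_grip (a point): Centre of the knurled steel head of the clamp screw: a vertical cylinder 40 mm across, 28 mm high, centre 135 mm above the bench, its underside 21 mm above the bridge's top. It turns in place and does not rise or sink. Within 100 mm of its axis nothing else is higher than the bridge's top, but for a collar 32 mm across and 6 mm high below the head.
- screw (a joint): Angle of the clamp screw in rad: grows when it is turned clockwise seen from above, and the foot goes down 0.95 mm per rad. 0 is fully up, 10.0 is the hard stop with the foot pressed on the coupon. Starts 6 to 9 rad short of the stop; it stays where it is left (friction about 0.07 N m).
- coupon: Weld coupon, flat steel plate 100 x 80 x 8 mm with a weld bead, lying loose on the fixture's base under the foot; origin at the centre of its underside.
- hammer_mid (a point): Bystander: chipping hammer, 200 mm steel handle and 110 mm head, lying behind the fixture. The point is near its middle, half-way up.
- brush_mid (a point): Bystander: wire brush, 240 x 24 x 32 mm, wooden back, lying. The point is near its middle, half-way up.
- jar_mid (a point): Bystander: closed grey plastic jar, 68 mm across, 55 mm high. The point is near its middle, half-way up.
- magnet_mid (a point): Bystander: grey L-shaped magnetic square, legs about 90 mm long, 18 mm high. The point is near its middle, half-way up.
- offcuts_mid (a point): Bystander: piece of two stacked steel offcuts, 74 x 53 x 20 mm. The point is near its middle, half-way up.
- clamp_mid (a point): Bystander: small C-clamp, about 130 mm long, lying flat. The point is near its middle, half-way up.
Not all that is in view belongs to the job. Leave any orange, pink or red look-alike of the coupon alone.

How it is judged:
By the outcome, as a careful person would: the job done as asked, in the order asked, and still so for the second after the job is handed in, with the robot touching nothing.
It also fails if it takes over 72 s, if anything falls off the work surface, if the arm or the gripper's body presses on something with over 40 N, if the wrist force passes 120 N, or if a joint passes its speed limit or range.

ROBOT

A 6-joint arm with a two-finger parallel gripper is mounted at the origin on the work surface. World frame = base frame: x ahead of the robot, y to its left, z up, the work surface at z = 0. Lengths are in m, angles in rad, forces in N, time in s.
With the tool pointing down it reaches from about 0.35 to 0.975 m from the base axis. Payload 4.9 kg.
Tool frame: the origin (TCP) lies at the very end of the fingers, on their centre line; the grasp point (between the pads) lies 19 mm behind it; x points along the fingers, y is the direction in which the jaws open and shut, and the axes are right-handed (so a half turn about x gives the same grasp; the last joint's range is limited). The gripper opens to 85 mm and grips with 20 to 120 N. Pads are 22 mm wide; open, the fingers measure 114 mm over their backs; the gripper's body (76 mm by 85 mm) begins 54 mm behind the grasp point. The pads swing forward as they close: fully open they stand 13 mm farther back than shut.
Start: joints at [-1.457, 0.053, 1.613, -0, 1.476, -0.119], TCP at [0.144, -0.608, 0.231] pointing down, gripper open.
Joint ranges: [-3.01, 3.01], [-1.01, 2.22], [0.06, 2.58], [-1.02, 4.17], [0.09, 2.62], [-3.14, 3.14]. Speed limits (rad/s): [2.57, 2.57, 3.14, 3.14, 3.14, 3.14].

INTERFACE

Orientations are given as a unit quaternion [w, x, y, z].
In Python, from plant import manip gives the robot as it stands.
- The arm moves only by the tool play_rows, never from a script. Its argument "plan" is a list of rows, each a list of 5 numbers: the shift along the tool's x, y, z in mm, then the turn about the tool's x in rad, then the closure, from -1 (fully open) to 1 (shut). A call has 1 to 8 rows; each row is the pose to reach, as a shift and turn from the pose commanded when the call began, along the tool's axes at that moment; what a row does not reach only later rows make up. A row lasts 1/8 s, in which the tool goes at most 62.5 mm and 10.7 degrees, less where a joint would pass 70% of its speed; a pose out of reach is approached as far as the arm can. A call with a gripper value outside its range is refused whole. The fingers move at their own pace and stop on an object; the grip force is fixed at half the most. Time passes only in rows, so rows that repeat a pose let the fingers close. It gives the time, the measured TCP pose, the force and the opening at its end, in the units of the state.
- manip.state(): the state, without advancing time (a new reading comes with each control period).
- manip.grab_frame(name): name is "scene" or "side" or "wrist"; returns a dict with "img" (384x512x3 uint8, red, green, blue), "range_z" (384x512 float32, m along the optical axis (not along the pixel's ray), 0 where there is no reading), "fx", "fy", "cx", "cy" (pixels), "origin" and "rotation" of the camera in the world. Camera axes: x right, y up, looking along -z (the intrinsics and any distortion apply to the point x, -y, -z); pixel columns grow to the right and rows downward; lengths in m; the calibration is good to about 2 mm. A picture is of the moment at which its call begins.
- manip.job_done(): hands the job in, once; it reports no verdict.
The state is a dict: "time": time; "joint_pos": joint angles; "joint_vel": joint speeds; "joint_efforts": joint torques, N m; "tool_pos": TCP position; "tool_rot": TCP orientation; "contact_force": force on the tool from outside, world axes, zero at the start; "ft_torque": the same for the moment, N m; "gripper_width": opening from 0.0 (shut) to 1.0 (fully open).
Only numpy, scipy, OpenCV 4.12 (cv2) and the standard library are available. Lean on these libraries where they do the work, as an engineer would, in place of code of your own. Each camera call takes 0.05 s, during which the arm holds its last target. There are 200 camera calls.

## Working session

There is one attempt and no reset: what is moved stays moved. The work goes in short steps, Python scripts to look and compute and a tool call to move; the robot and the scene stay as the last step left them, time stands still between calls to the robot, and variables do not carry over. Pictures are saved under pics/ and viewed, about 8 in all and at most 12, crops included, and the job is handed in when it is done.

Besides the shell and the picture viewer there is one more tool, called after "Request:" as a command line: name --pt "numbers of a row" for each row, then --argument value for the rest. play_rows: Moves the arm, as the interface text tells. Its arguments: {"type":"object","properties":{"plan":{"type":"array"}},"required":["plan"]}

```bash
mkdir -p pics; ls
cat > h.py <<'E'
import numpy as np, cv2
from plant import manip
def cap(name):
    f=manip.grab_frame(name); np.savez('pics/%s.npz'%name,**{k:np.array(v) for k,v in f.items()}); return f
def load(name): return dict(np.load('pics/%s.npz'%name))
def cloud(f):
    z=f['range_z'].astype(float); v,u=np.mgrid[:z.shape[0],:z.shape[1]]
    p=np.stack([(u-f['cx'])/f['fx']*z,-(v-f['cy'])/f['fy']*z,-z],-1)
    return p@np.array(f['rotation']).T+np.array(f['origin'])
E
python3 - <<'E'
from h import *
print(manip.state())
a=[]
for n in("scene","side","wrist"):
    f=cap(n); print(n,f.keys(),f['fx'],f['cx'],f['cy'],f['origin']); a.append(f['img'])
cv2.imwrite('pics/a.png',np.hstack(a[:2])[:,:,::-1][:, :]) 
im=cv2.resize(np.hstack(a[:2])[:,:,::-1],(800,300)); cv2.imwrite('pics/a.png',cv2.resize(a[0][:,:,::-1],(800,600)))
cv2.imwrite('pics/b.png',cv2.resize(a[1][:,:,::-1],(800,600)))
E
```

```text
pics
{'time': 0.0, 'joint_pos': array([-1.45697053e+00,  5.33623561e-02,  1.61432317e+00,  2.95857629e-07,
        1.47602408e+00, -1.18991349e-01]), 'joint_vel': array([-1.25746825e-03,  1.00598598e-03, -1.03372086e-04,  1.62632082e-03,
       -1.43044262e-03, -2.93669762e-05]), 'joint_efforts': array([ 2.30477781e-03, -3.93685877e+01, -3.70173490e+01,  1.32105820e-04,
        7.12530789e-03,  7.72292651e-06]), 'tool_pos': array([ 0.14413201, -0.6074936 ,  0.2300422 ]), 'tool_rot': array([ 0.081379  ,  0.70232285,  0.08287591, -0.70231877]), 'contact_force': array([1.09210727, 0.6345184 , 0.33803735]), 'ft_torque': array([ 0.00984557, -0.04616513,  0.00065893]), 'gripper_width': 1.0031017895198022}
scene dict_keys(['img', 'range_z', 'fx', 'fy', 'cx', 'cy', 'origin', 'rotation']) 350.34363359997417 258.6130220832628 194.76815582626162 [0.85696935 0.42262033 0.74887569]
side dict_keys(['img', 'range_z', 'fx', 'fy', 'cx', 'cy', 'origin', 'rotation']) 355.41197946317664 257.16253548734534 189.3636435635695 [0.19995379 0.55038073 0.53315432]
wrist dict_keys(['img', 'range_z', 'fx', 'fy', 'cx', 'cy', 'origin', 'rotation']) 277.724203646137 258.37314320879403 190.1916094010132 [ 0.20801019 -0.59313411  0.3724309 ]
```

View pics/a.png

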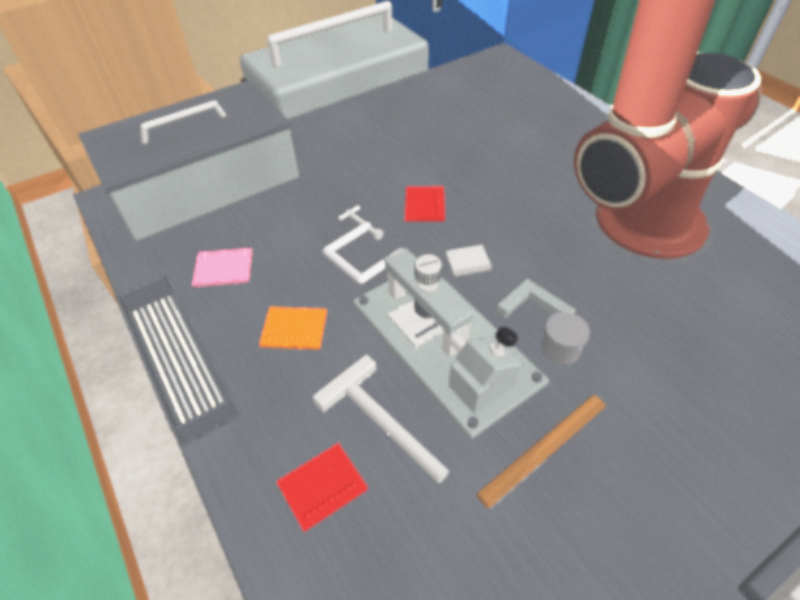

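View pics/b.png

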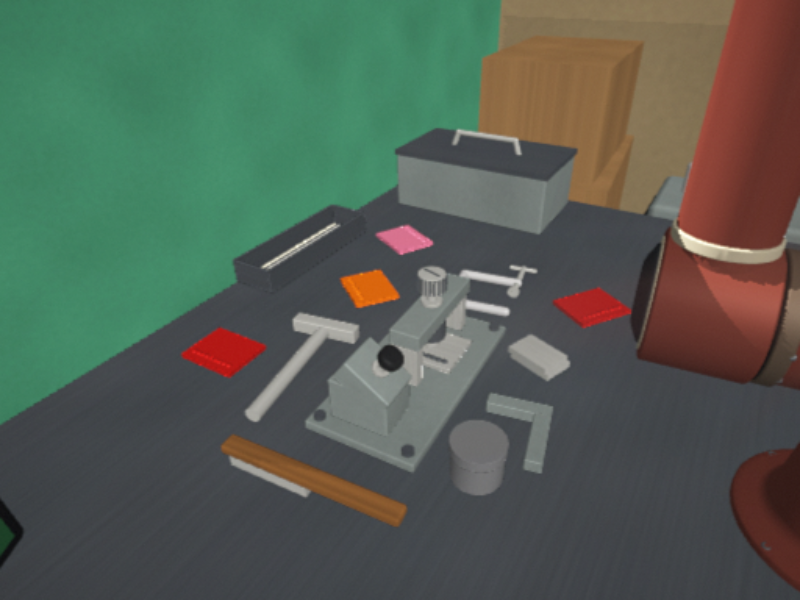

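Scene view: the lock knob is the black head at (506,337), and the screw head is the knurled cylinder at (428,268). Side view: lock knob at (390,357), screw at (432,285). The only round look-alikes are the jar, at scene (566,335), and the base-plate bolt heads at (473,422) and (537,377). The jar is too wide and stands on the bench, and the bolts are flush with the plate.

Run:
```python
from h import *
crops=[]
for n,k,s in(("scene",(324,216),(274,171)),("side",(250,228),(277,180))):
    f=load(n); P=cloud(f); im=f['img'].astype(int)
    v,u=np.mgrid[:384,:512]
    m=(im.max(-1)<60)&(abs(u-k[0])<16)&(abs(v-k[1])<16)
    q=P[m&(P[...,2]>.08)]; print(n,'knob n',len(q),np.median(q,0),q.min(0),q.max(0),'px',u[m].mean(),v[m].mean())
    near=(abs(u-s[0])<90)&(abs(v-s[1])<90)&(f['range_z']>0)
    t=P[near&(abs(P[...,2]-.149)<.003)&(abs(u-s[0])<20)&(abs(v-s[1])<25)]
    print('screw top',len(t),np.median(t,0)); 
    if len(t)>4: print(cv2.minEnclosingCircle((t[:,:2]*1000).astype(np.float32)))
    for zz in(.1,.015):
        b=P[near&(abs(P[...,2]-zz)<.0025)]
        print('z',zz,len(b),cv2.minAreaRect((b[:,:2]*1000).astype(np.float32)))
    crops.append(cv2.resize(f['img'][k[1]-70:k[1]+50,k[0]-75:k[0]+75,::-1],(400,320),interpolation=2))
cv2.imwrite('pics/c.png',np.hstack(crops))
```

```text
Traceback (most recent call last):
  File "h.py", line 9, in cloud
    return p@np.array(f['rotation']).T+np.array(f['origin'])
           ~^~~~~~~~~~~~~~~~~~~~~~~~~~
ValueError: matmul: Input operand 1 has a mismatch in its core dimension 0, with gufunc signature (n?,k),(k,m?)->(n?,m?) (size 4 is different from 3)
```

Rotation is a quaternion [w,x,y,z].

```bash
cat > h.py <<'E'
import numpy as np, cv2
from plant import manip
from scipy.spatial.transform import Rotation as R
def rot(q): return R.from_quat(np.roll(np.array(q),-1)).as_matrix()
def cap(name):
    f=manip.grab_frame(name); np.savez('pics/%s.npz'%name,**{k:np.array(v) for k,v in f.items()}); return f
def load(name): return dict(np.load('pics/%s.npz'%name))
def cloud(f):
    z=f['range_z'].astype(float); v,u=np.mgrid[:z.shape[0],:z.shape[1]]
    p=np.stack([(u-f['cx'])/f['fx']*z,-(v-f['cy'])/f['fy']*z,-z],-1)
    return p@rot(f['rotation']).T+np.array(f['origin'])
E
cat > m.py <<'E'
from h import *
crops=[]
for n,k,s in(("scene",(324,216),(274,171)),("side",(250,228),(277,180))):
    f=load(n); P=cloud(f); im=f['img'].astype(int)
    v,u=np.mgrid[:384,:512]
    m=(im.max(-1)<60)&(abs(u-k[0])<16)&(abs(v-k[1])<16)
    q=P[m&(P[...,2]>.08)]; print(n,'knob n',len(q),np.median(q,0),q.min(0),q.max(0),'px',u[m].mean(),v[m].mean())
    near=(abs(u-s[0])<90)&(abs(v-s[1])<90)&(f['range_z']>0)
    t=P[near&(abs(P[...,2]-.149)<.003)&(abs(u-s[0])<20)&(abs(v-s[1])<25)]
    print('screw top',len(t),np.median(t,0)); 
    if len(t)>4: print(cv2.minEnclosingCircle((t[:,:2]*1000).astype(np.float32)))
    for zz in(.1,.015):
        b=P[near&(abs(P[...,2]-zz)<.0025)]
        print('z',zz,len(b),cv2.minAreaRect((b[:,:2]*1000).astype(np.float32)))
    crops.append(cv2.resize(f['img'][k[1]-70:k[1]+50,k[0]-75:k[0]+75,::-1],(400,320),interpolation=2))
cv2.imwrite('pics/c.png',np.hstack(crops))
E
python3 m.py
```

```text
scene knob n 30 [0.50357598 0.1175578  0.12525014] [0.48653154 0.11016231 0.11933716] [0.50716599 0.12902339 0.13077152] px 321.8333333333333 215.8
screw top 178 [ 0.52375598 -0.03763545  0.15000391]
((523.4895629882812, -38.045928955078125), 21.28348731994629)
z 0.1 860 ((519.3217163085938, -188.71746826171875), (673.7965698242188, 56.94664764404297), 88.47683715820312)
z 0.015 2642 ((462.97442626953125, -150.515625), (620.3475341796875, 472.6445617675781), 64.25653839111328)
side knob n 200 [0.4868971  0.12247137 0.12184476] [0.19995379 0.10463878 0.10868726] [0.5031017  0.55038073 0.53315432] px 249.375 229.005
screw top 158 [ 0.51713348 -0.0350148   0.14937348]
((518.5191650390625, -37.7562141418457), 21.055084228515625)
z 0.1 952 ((528.9093627929688, -274.2078552246094), (399.8943176269531, 770.3184204101562), 26.19275665283203)
z 0.015 2692 ((728.730712890625, -459.09344482421875), (642.9523315429688, 1253.1156005859375), 40.81785202026367)
```

View pics/c.png

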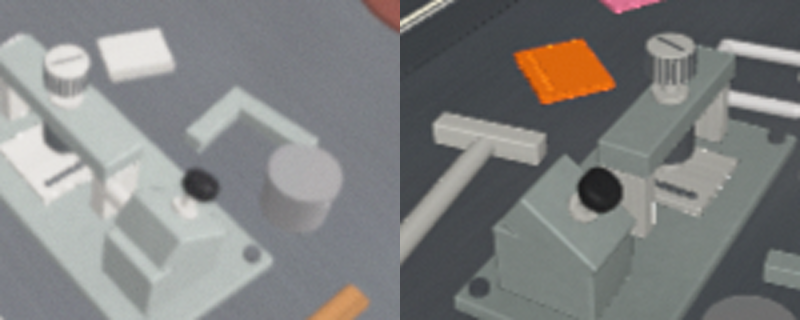

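The close crop confirms both parts: the black mushroom on the sloping housing is the lock knob, and the slotted knurled head on the bridge is the screw. Next I'll fit the yaw and triangulate the knob.

```bash
cat > m2.py <<'E'
from h import *
rays=[]
for n,k in(("scene",(324,216)),("side",(250,228))):
    f=load(n); P=cloud(f); im=f['img'].astype(int); v,u=np.mgrid[:384,:512]
    d=np.hypot(P[...,0]-.52,P[...,1]+.038); ok=f['range_z']>0
    for zz,r in((.1,.16),(.015,.26)):
        m=(ok&(abs(P[...,2]-zz)<.003)&(d<r)).astype(np.uint8)
        m=cv2.morphologyEx(m,cv2.MORPH_OPEN,np.ones((3,3)))
        N,l,st,_=cv2.connectedComponentsWithStats(m); i=1+np.argmax(st[1:,4]); b=P[l==i]
        print(n,zz,len(b),cv2.minAreaRect((b[:,:2]*1000).astype(np.float32)))
    m=((im.max(-1)<70)&(abs(u-k[0])<22)&(abs(v-k[1])<22)).astype(np.uint8)
    N,l,st,_=cv2.connectedComponentsWithStats(m); i=1+np.argmax(st[1:,4])
    c=cv2.minEnclosingCircle(np.argwhere(l==i)[:,::-1].astype(np.float32)); uu,vv=u[l==i].mean(),v[l==i].mean()
    print(n,'knob',st[i],c,uu,vv)
    R_=rot(f['rotation']); w=R_@np.array([(uu-f['cx'])/f['fx'],-(vv-f['cy'])/f['fy'],-1]); rays.append((f['origin'],w/np.linalg.norm(w)))
A=sum(np.eye(3)-np.outer(w,w) for o,w in rays); B=sum((np.eye(3)-np.outer(w,w))@o for o,w in rays)
X=np.linalg.solve(A,B); print('knob',X,[np.linalg.norm(np.cross(X-o,w)) for o,w in rays])
E
python3 m2.py
```

```text
scene 0.1 709 ((523.68701171875, -41.818023681640625), (45.29426574707031, 175.02099609375), 2.6570167541503906)
scene 0.015 1801 ((520.7882690429688, 14.039840698242188), (159.90736389160156, 313.4571533203125), 2.8232295513153076)
scene knob [318 210  12  11  82] ((323.375, 215.375), 5.876429557800293) 323.1951219512195 214.9512195121951
side 0.1 655 ((518.1735229492188, -40.185569763183594), (46.43776321411133, 175.08493041992188), 2.2257773876190186)
side 0.015 2919 ((514.9713745117188, 11.951385498046875), (159.18521118164062, 321.447509765625), 2.4426932334899902)
side knob [242 221  16  17 211] ((249.4263153076172, 228.7105255126953), 8.437627792358398) 249.4739336492891 228.81990521327015
knob [0.49279192 0.11274325 0.11393498] [np.float64(9.149284281246446e-05), np.float64(9.149284281243773e-05)]
```

```bash
cat >> h.py <<'E'
YAW=0.043
def goto(p,yaw=None,s=None):
    """shift (mm, tool axes) and turn to world TCP p with jaws (tool y) along world angle yaw mod pi"""
    s=s or manip.state(); T=rot(s['tool_rot']); sh=T.T@(np.array(p)-s['tool_pos'])*1000
    cur=np.arctan2(T[1,1],T[0,1]); t=0
    if yaw is not None: t=-((yaw-cur+np.pi/2)%np.pi-np.pi/2)
    print('t',round(s['time'],2),'pos',s['tool_pos'].round(4),'q',s['joint_pos'].round(2),'cur yaw',round(cur,3),'tilt',T[:,0].round(3),'F',s['contact_force'].round(1),'w',round(s['gripper_width'],3),'-> shift',sh.round(1),'turn',round(t,3))
    return T
E
python3 - <<'E'
from h import *
T=goto((.3,-.4,.23)); print(T.round(3)); goto((.49,.115,.24),YAW+np.pi/2)
E
```

```text
t 0.15 pos [ 0.1441 -0.6077  0.2303] q [-1.46  0.05  1.61  0.    1.48 -0.12] cur yaw -1.338 tilt [-0.     0.002 -1.   ] F [ 0.4 -0.6  0.2] w 1.003 -> shift [   0.6 -166.1 -199.6] turn 0
[[-0.     0.231 -0.973]
 [ 0.002 -0.973 -0.231]
 [-1.    -0.002 -0.   ]]
t 0.15 pos [ 0.1441 -0.6077  0.2303] q [-1.46  0.05  1.61  0.    1.48 -0.12] cur yaw -1.338 tilt [-0.     0.002 -1.   ] F [ 0.4 -0.6  0.2] w 1.003 -> shift [  -8.6 -623.4 -503.2] turn 0.19
```

Request:
play_rows --pt "-20 -60 -70 0.05 -1" --pt "-40 -130 -150 0.1 -1" --pt "-60 -190 -200 0.15 -1" --pt "-60 -250 -240 0.19 -1" --pt "-60 -310 -280 0.19 -1" --pt "-60 -370 -320 0.19 -1" --pt "-60 -430 -360 0.19 -1" --pt "-60 -490 -410 0.19 -1"

```text
time: 1.15
tool_pos: [0.372, -0.1691, 0.2887]
tool_rot: [0.015, 0.707, 0.015, -0.707]
contact_force: [1.6, -0.9, -0.4]
gripper_width: 0.998
```

Run:
```python
from h import *
goto((.46,.115,.27),YAW+np.pi/2)
```

```text
t 1.15 pos [ 0.372  -0.1691  0.2887] q [-0.61 -0.53  2.    0.    1.66  0.92] cur yaw -1.529 tilt [ 0.001 -0.    -1.   ] F [ 1.6 -0.9 -0.4] w 0.998 -> shift [  18.7 -280.1  -99.8] turn -0.001
```

Request:
play_rows --pt "5 -50 -20 0 -1" --pt "10 -100 -40 0 -1" --pt "15 -150 -60 0 -1" --pt "18 -200 -80 0 -1" --pt "18 -250 -95 0 -1" --pt "18 -275 -98 0 -1" --pt "18 -275 -98 0 -1" --pt "18 -275 -98 0 -1"

```text
time: 2.15
tool_pos: [0.4578, 0.1074, 0.2704]
tool_rot: [-0.015, -0.707, -0.015, 0.707]
contact_force: [-0.2, 0.7, -0.3]
gripper_width: 0.999
```

Run:
```python
from h import *
goto((.46,.115,.27),YAW+np.pi/2)
f=cap('wrist'); s=manip.state(); P=cloud(f)
cv2.imwrite('pics/w1.png',cv2.resize(f['img'][:,:,::-1],(768,576)))
v,u=np.mgrid[:384,:512]
m=((f['img'].max(-1)<70)&(np.hypot(P[...,0]-.49,P[...,1]-.115)<.035)&(P[...,2]>.085)&(P[...,2]<.15))
q=P[m]; print(m.sum(),q.min(0),q.max(0),q.mean(0),u[m].mean(),v[m].mean(),u[m].min(),u[m].max(),v[m].min(),v[m].max())
a=np.array([-np.sin(np.radians(35))*np.cos(YAW),-np.sin(np.radians(35))*np.sin(YAW),np.cos(np.radians(35))])
h=q@a; top=np.percentile(h,95); t=q[h>np.median(h)-.003]; print('top disc',np.median(t,0),len(t),'h pct',np.percentile(h,[5,25,50,75,95]))
print('extent y',(q@np.array([-np.sin(YAW),np.cos(YAW),0])).min(),(q@np.array([-np.sin(YAW),np.cos(YAW),0])).max())
```

```text
t 2.15 pos [0.4578 0.1074 0.2704] q [ 0.07 -0.35  1.91 -0.    1.58  1.6 ] cur yaw -1.528 tilt [-0.    -0.001 -1.   ] F [-0.2  0.7 -0.3] w 0.999 -> shift [ 0.4 -7.5 -2.5] turn -0.001
632 [0.47625385 0.10128935 0.11519246] [0.50521935 0.13072464 0.13104598] [0.49148676 0.11574594 0.123675  ] 251.42246835443038 146.55379746835442 237 265 133 160
top disc [0.48879432 0.11589666 0.12424633] 484 h pct [-0.19130939 -0.18406313 -0.18151585 -0.18087277 -0.18022112]
extent y 0.08034644517524299 0.10952498670162306
```

View pics/w1.png

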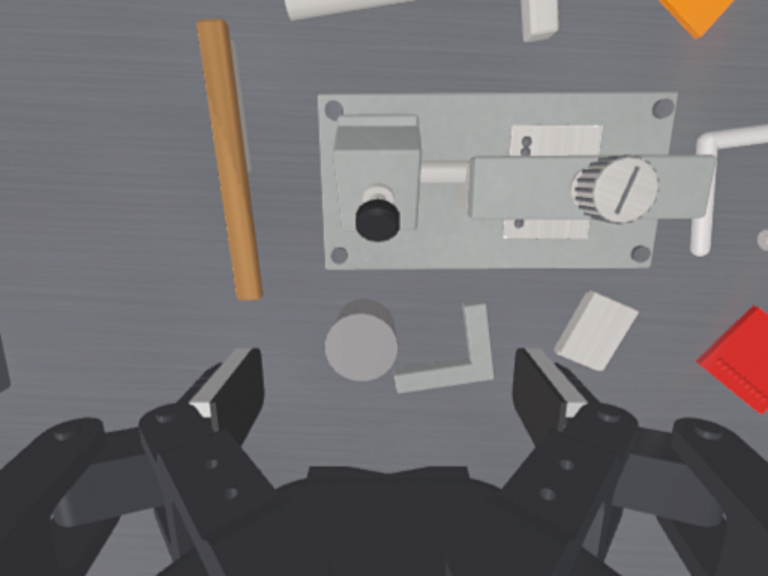

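Wrist view: the lock knob is at (377,219) of 768x576 and the screw at (620,190), with the tool aligned to the fixture. The knob's head centre comes out near (0.493, 0.1155, 0.116) from three estimates within about 3 mm.

Run:
```python
from h import *
goto((.493,.1155,.095),YAW+np.pi/2)
```

```text
t 2.2 pos [0.4578 0.1071 0.2705] q [ 0.07 -0.35  1.91 -0.    1.58  1.6 ] cur yaw -1.529 tilt [-0. -0. -1.] F [-0.6  0.1  0.5] w 0.998 -> shift [175.5  -7.  -35.5] turn -0.001
```

Request:
play_rows --pt "30 -7 -35 0 -1" --pt "70 -7 -35.5 0 -1" --pt "110 -7 -35.5 0 -1" --pt "140 -7 -35.5 0 -1" --pt "160 -7 -35.5 0 -1" --pt "175 -7 -35.5 0 -1" --pt "175 -7 -35.5 0 -1" --pt "175 -7 -35.5 0 -1"

```text
time: 3.2
tool_pos: [0.4939, 0.1162, 0.0968]
tool_rot: [0.015, 0.708, 0.015, -0.706]
contact_force: [0.3, -0.2, 0.2]
gripper_width: 0.997
```

Run:
```python
from h import *
goto((.493,.1155,.095),YAW+np.pi/2)
f=cap('wrist'); g=cap('side')
cv2.imwrite('pics/w2.png',np.hstack([cv2.resize(f['img'][60:340,120:400,::-1],(400,400),interpolation=2),cv2.resize(g['img'][150:290,180:320,::-1],(400,400),interpolation=2)]))
```

```text
t 3.2 pos [0.4939 0.1162 0.0968] q [ 0.08 -0.11  2.   -0.    1.24  1.61] cur yaw -1.528 tilt [ 0.002  0.    -1.   ] F [ 0.3 -0.2  0.2] w 0.997 -> shift [1.8 0.7 0.9] turn -0.001
```

View pics/w2.png

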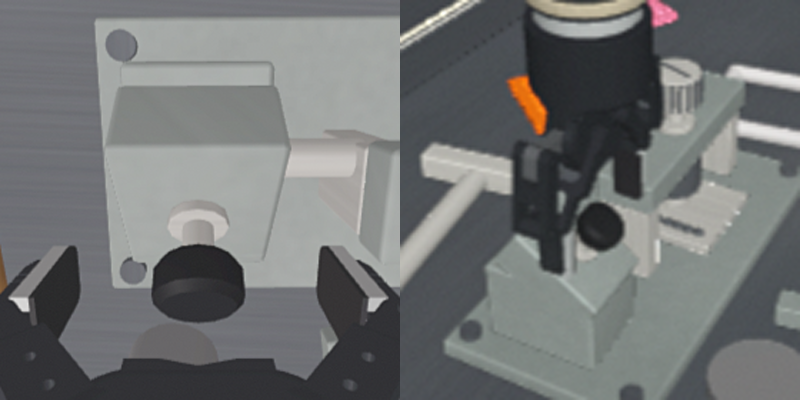

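The knob sits midway between the pads: crop x is 198, pads at 78 and 318. Closing now, with no contact so far.

Request:
play_rows --pt "1 0 0.5 0 -0.3" --pt "1 0 0.5 0 0" --pt "1 0 0.5 0 1" --pt "1 0 0.5 0 1" --pt "1 0 0.5 0 1" --pt "1 0 0.5 0 1" --pt "1 0 0.5 0 1" --pt "1 0 0.5 0 1"

```text
time: 4.3
tool_pos: [0.4927, 0.1163, 0.0951]
tool_rot: [-0.015, -0.707, -0.015, 0.707]
contact_force: [-3.0, -1.9, 5.4]
gripper_width: 0.345
```

Request:
play_rows --pt "-2.5 0 1.7 0 1" --pt "-5 0 3.5 0 1" --pt "-7.5 0 5.2 0 1" --pt "-10 0 7 0 1" --pt "-12 0 8.4 0 1" --pt "-13 0 9.1 0 1" --pt "-13 0 9.1 0 1" --pt "-13 0 9.1 0 1"

```text
time: 5.3
tool_pos: [0.4846, 0.1158, 0.1067]
tool_rot: [0.015, 0.708, 0.015, -0.706]
contact_force: [9.7, -1.6, -9.4]
gripper_width: 0.35
```

Request:
play_rows --pt "-11.5 0 8 0 1" --pt "-11.5 0 8 0 -1" --pt "-11.5 0 8 0 -1" --pt "-11.5 0 8 0 -1" --pt "-11.5 0 8 0 -1" --pt "-11.5 0 8 0 -1" --pt "-11.5 0 8 0 -1"

```text
time: 6.18
tool_pos: [0.4756, 0.1157, 0.1193]
tool_rot: [0.015, 0.707, 0.015, -0.707]
contact_force: [-0.1, 0.1, -0.3]
gripper_width: 1.003
```

Run:
```python
from h import *
goto((.493,.1155,.095),YAW+np.pi/2)
f=cap('wrist'); g=cap('side'); o=manip
cv2.imwrite('pics/w3.png',np.hstack([cv2.resize(f['img'][60:340,120:400,::-1],(400,400),interpolation=2),cv2.resize(g['img'][150:290,180:320,::-1],(400,400),interpolation=2)]))
```

```text
t 6.17 pos [0.4756 0.1157 0.1193] q [ 0.09 -0.18  2.03  0.    1.29  1.61] cur yaw -1.528 tilt [ 0.  0. -1.] F [-0.1  0.1 -0.3] w 1.003 -> shift [ 24.3   1.  -17.4] turn -0.0
```

View pics/w3.png

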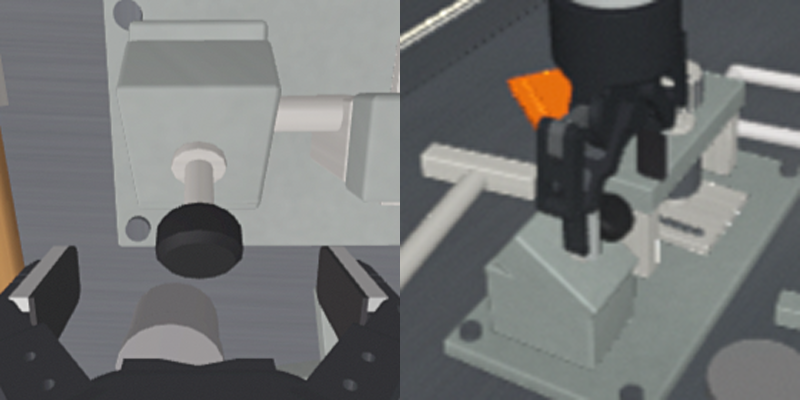

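```bash
cat > knob.py <<'E'
from h import *
def knob(f):
    P=cloud(f); v,u=np.mgrid[:384,:512]
    m=((f['img'].max(-1)<70)&(np.hypot(P[...,0]-.488,P[...,1]-.116)<.04)&(abs(P[...,1]-.116)<.02)&(P[...,2]>.09)&(P[...,2]<.16)&(f['range_z']>0)).astype(np.uint8)
    N,l,st,_=cv2.connectedComponentsWithStats(m); i=1+np.argmax(st[1:,4]); q=P[l==i]
    a=R.from_euler('z',YAW).apply([-np.sin(np.radians(35)),0,np.cos(np.radians(35))])
    h=q@a; print('knob n',len(q),'med',np.median(q,0).round(4),'top h mm',(np.percentile(h,[50,75,90,97])*1000).round(1))
E
python3 - <<'E'
from knob import *
knob(load('wrist'))
goto((.521,-.038,.20),YAW+np.pi/2)
E
```

```text
knob n 2584 med [0.4885 0.1156 0.1344] top h mm [-170.2 -168.5 -168.2 -167.9]
t 6.28 pos [0.4755 0.1157 0.1192] q [ 0.09 -0.18  2.03  0.    1.29  1.61] cur yaw -1.528 tilt [-0.  0. -1.] F [-0.4 -0.3  0.3] w 1.002 -> shift [-80.8 155.5 -38.9] turn -0.0
```

The knob's top has risen 12.6 mm along its axis and it holds with nothing touching it, so the lock is out. Now to the screw, winding the wrist back on the way.

Request:
play_rows --pt "-50 0 0 0 -1" --pt "-90 0 0 -0.18 -1" --pt "-110 40 -10 -0.36 -1" --pt "-110 80 -20 -0.54 -1" --pt "-110 120 -30 -0.72 -1" --pt "-110 155 -39 -0.9 -1" --pt "-110 155 -39 -1.08 -1" --pt "-110 155 -39 -1.26 -1"

```text
time: 7.28
tool_pos: [0.5211, -0.0381, 0.229]
tool_rot: [-0.43, -0.561, -0.43, 0.561]
contact_force: [-0.2, 0.3, 0.3]
gripper_width: 0.998
```

Run:
```python
from h import *
goto((.521,-.038,.12))
f=cap('wrist'); P=cloud(f); v,u=np.mgrid[:384,:512]
m=(abs(P[...,2]-.149)<.004)&(np.hypot(P[...,0]-.521,P[...,1]+.038)<.035)&(f['range_z']>0)
t=P[m]; print(m.sum(),t.mean(0),cv2.minEnclosingCircle((t[:,:2]*1000).astype(np.float32)))
cv2.imwrite('pics/w4.png',cv2.resize(f['img'][:,:,::-1],(640,480)))
```

```text
t 7.28 pos [ 0.5211 -0.0381  0.229 ] q [-0.22 -0.19  1.85  0.    1.48  0.05] cur yaw -0.263 tilt [-0.  0. -1.] F [-0.2  0.3  0.3] w 0.998 -> shift [ 1.09e+02 -1.00e-01 -1.00e-01] turn 0
1770 [ 0.51959919 -0.03720993  0.14849193] ((519.3153076171875, -38.24117660522461), 21.353063583374023)
```

View pics/w4.png

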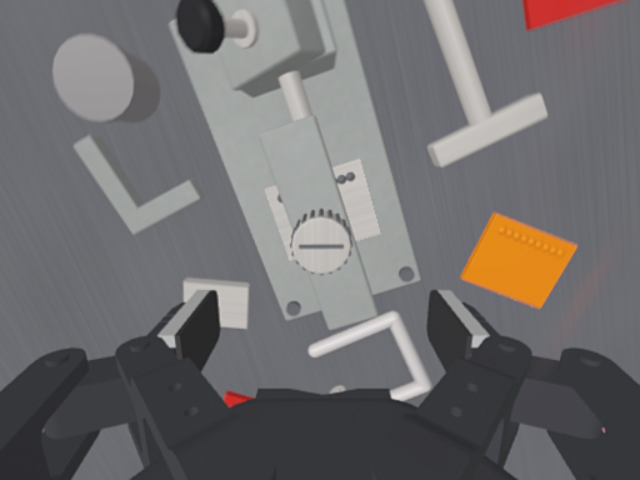

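Wrist view: screw at (320,243), jaw midline about 323, so it's centred. The knob at (200,25) stands clear of its collar. I'll wind the wrist back further, then descend.

Request:
play_rows --pt "0 0 0 -0.185 -1" --pt "0 0 0 -0.37 -1" --pt "0 0 0 -0.555 -1" --pt "0 0 0 -0.74 -1" --pt "0 0 0 -0.925 -1" --pt "0 0 0 -1.11 -1" --pt "0 0 0 -1.295 -1" --pt "0 0 0 -1.48 -1"

```text
time: 8.32
tool_pos: [0.5211, -0.0374, 0.2291]
tool_rot: [0.696, 0.125, 0.696, -0.125]
contact_force: [0.3, 0.2, -0.4]
gripper_width: 1.005
```

Request:
play_rows --pt "20 0 0 -0.185 -1" --pt "40 0 0 -0.37 -1" --pt "60 0 0 -0.555 -1" --pt "80 0 0 -0.74 -1" --pt "95 0 0 -0.925 -1" --pt "108 0 0 -1.11 -1" --pt "113 0 0 -1.295 -1" --pt "113 0 0 -1.41 -1"

```text
time: 9.32
tool_pos: [0.5206, -0.0373, 0.1153]
tool_rot: [0.611, -0.355, 0.612, 0.356]
contact_force: [0.1, 0.1, -0.1]
gripper_width: 0.999
```

Run:
```python
from h import *
goto((.5203,-.038,.115))
```

```text
t 9.32 pos [ 0.5206 -0.0373  0.1153] q [-0.21 -0.09  1.96  0.    1.28 -2.84] cur yaw 2.624 tilt [-0.002  0.    -1.   ] F [ 0.1  0.1 -0.1] w 0.999 -> shift [ 0.3 -0.1 -0.8] turn 0
```

Close the jaws on the screw, then turn clockwise (+).

Request:
play_rows --pt "0 0 -0.5 0 -0.3" --pt "0 0 -0.5 0 0" --pt "0 0 -0.5 0 1" --pt "0 0 -0.5 0 1" --pt "0 0 -0.5 0 1" --pt "0 0 -0.5 0 1" --pt "0 0 -0.5 0 1" --pt "0 0 -0.5 0 1"

```text
time: 10.32
tool_pos: [0.5199, -0.0373, 0.1167]
tool_rot: [0.611, -0.353, 0.613, 0.355]
contact_force: [-6.4, 2.8, 5.0]
gripper_width: 0.452
```

Request:
play_rows --pt "0 0 0 0.1 1" --pt "0 0 0 0.25 1" --pt "0 0 0 0.4 1" --pt "0 0 0 0.55 1" --pt "0 0 0 0.7 1" --pt "0 0 0 0.85 1" --pt "0 0 0 1.0 1" --pt "0 0 0 1.15 1"

```text
time: 11.32
tool_pos: [0.5201, -0.0377, 0.1167]
tool_rot: [0.705, 0.037, 0.707, -0.037]
contact_force: [-4.0, 0.3, 4.4]
gripper_width: 0.451
```

Run:
```python
from h import *
goto((.5203,-.038,.115)); print(manip.state()['ft_torque'])
```

```text
t 11.32 pos [ 0.5201 -0.0377  0.1167] q [-0.22 -0.09  1.96 -0.    1.28 -1.68] cur yaw 1.466 tilt [-0.002  0.    -1.   ] F [-4.   0.3  4.4] w 0.451 -> shift [ 1.7 -0.3  0.2] turn 0
[0.16115126 0.72800818 0.05260454]
```

Request:
play_rows --pt "0 0 0 0.18 1" --pt "0 0 0 0.36 1" --pt "0 0 0 0.54 1" --pt "0 0 0 0.72 1" --pt "0 0 0 0.9 1" --pt "0 0 0 1.08 1" --pt "0 0 0 1.26 1" --pt "0 0 0 1.44 1"

```text
time: 12.32
tool_pos: [0.5197, -0.0381, 0.1167]
tool_rot: [0.506, 0.493, 0.507, -0.495]
contact_force: [-5.9, 0.3, 4.8]
gripper_width: 0.451
```

Request:
play_rows --pt "0 0 0 0.18 1" --pt "0 0 0 0.36 1" --pt "0 0 0 0.54 1" --pt "0 0 0 0.72 1" --pt "0 0 0 0.9 1" --pt "0 0 0 1.08 1" --pt "0 0 0 1.26 1" --pt "0 0 0 1.44 1"

```text
time: 13.32
tool_pos: [0.5193, -0.0377, 0.1167]
tool_rot: [-0.055, -0.703, -0.055, 0.707]
contact_force: [-9.3, 0.9, 7.2]
gripper_width: 0.453
```

Run:
```python
from h import *
goto((.5203,-.038,.115)); print(manip.state()['ft_torque'])
```

```text
t 13.32 pos [ 0.5193 -0.0377  0.1167] q [-0.22 -0.09  1.96 -0.    1.29  1.2 ] cur yaw -1.415 tilt [-0.005  0.    -1.   ] F [-9.3  0.9  7.2] w 0.453 -> shift [ 1.7  0.4 -1. ] turn 0
[0.14955038 1.22346276 0.02463095]
```

Request:
play_rows --pt "0 0 0 0.18 1" --pt "0 0 0 0.36 1" --pt "0 0 0 0.54 1" --pt "0 0 0 0.72 1" --pt "0 0 0 0.9 1" --pt "0 0 0 1.08 1" --pt "0 0 0 1.26 1" --pt "0 0 0 1.44 1"

```text
time: 14.32
tool_pos: [0.5196, -0.0372, 0.1167]
tool_rot: [0.423, -0.565, 0.424, 0.568]
contact_force: [-7.9, 2.4, 5.7]
gripper_width: 0.453
```

Request:
play_rows --pt "0 0 0 0.1 1" --pt "0 0 0 0.15 1" --pt "0 0 0 0.15 1"

```text
time: 14.7
tool_pos: [0.5197, -0.0372, 0.1167]
tool_rot: [0.463, -0.533, 0.464, 0.535]
contact_force: [-6.3, 2.5, 6.4]
gripper_width: 0.456
```

Run:
```python
from h import *
goto((.5203,-.038,.115)); print(manip.state()['ft_torque'])
cv2.imwrite('pics/w5.png',cv2.resize(cap('wrist')['img'][:,:,::-1],(640,480)))
```

```text
t 14.7 pos [ 0.5197 -0.0372  0.1167] q [-0.21 -0.09  1.96  0.    1.28  2.78] cur yaw -3.0 tilt [-0.003  0.002 -1.   ] F [-6.3  2.5  6.4] w 0.456 -> shift [ 1.7 -0.5 -0.9] turn 0
[ 0.40596043  0.92767729 -0.0622148 ]
```

View pics/w5.png

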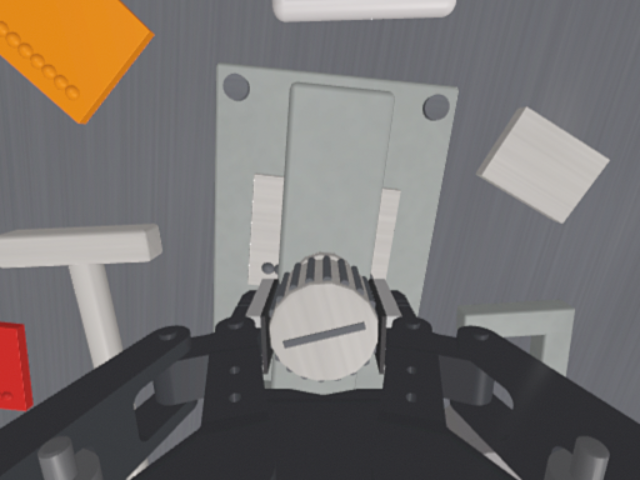

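Wrist view: the head is in the pads at (323,330). The slot keeps the offset it had when gripped, so there was no slip over 5.6 rad. Regripping now.

Request:
play_rows --pt "0 0 0 0 -1" --pt "0 0 0 0 -1" --pt "0 0 0 0 -1" --pt "0 0 0 0 -1" --pt "0 0 0 -0.18 -1" --pt "0 0 0 -0.36 -1" --pt "0 0 0 -0.54 -1" --pt "0 0 0 -0.72 -1"

```text
time: 15.75
tool_pos: [0.5209, -0.038, 0.1161]
tool_rot: [-0.243, 0.664, -0.243, -0.664]
contact_force: [0.0, 0.7, -0.8]
gripper_width: 0.996
```

Request:
play_rows --pt "0 0 0 -0.18 -1" --pt "0 0 0 -0.36 -1" --pt "0 0 0 -0.54 -1" --pt "0 0 0 -0.72 -1" --pt "0 0 0 -0.9 -1" --pt "0 0 0 -1.08 -1" --pt "0 0 0 -1.26 -1" --pt "0 0 0 -1.44 -1"

```text
time: 16.75
tool_pos: [0.5209, -0.0379, 0.1162]
tool_rot: [0.255, 0.659, 0.255, -0.659]
contact_force: [-0.0, -0.4, -0.1]
gripper_width: 1.003
```

Request:
play_rows --pt "0 0 0 -0.18 -1" --pt "0 0 0 -0.36 -1" --pt "0 0 0 -0.54 -1" --pt "0 0 0 -0.72 -1" --pt "0 0 0 -0.9 -1" --pt "0 0 0 -1.08 -1" --pt "0 0 0 -1.26 -1" --pt "0 0 0 -1.44 -1"

```text
time: 17.75
tool_pos: [0.5209, -0.0379, 0.1162]
tool_rot: [0.627, 0.327, 0.627, -0.327]
contact_force: [-0.1, 0.0, -0.1]
gripper_width: 0.998
```

Request:
play_rows --pt "0 0 0 -0.1 -0.3" --pt "0 0 0 -0.1 0" --pt "0 0 0 -0.1 1" --pt "0 0 0 -0.1 1" --pt "0 0 0 -0.1 1" --pt "0 0 0 -0.1 1" --pt "0 0 0 -0.1 1" --pt "0 0 0 -0.1 1"

```text
time: 18.75
tool_pos: [0.5203, -0.0384, 0.1166]
tool_rot: [0.641, 0.297, 0.642, -0.299]
contact_force: [-5.2, -1.5, 4.7]
gripper_width: 0.455
```

Run:
```python
from h import *
goto((.5203,-.038,.115)); print(manip.state()['ft_torque'],manip.state()['joint_efforts'])
```

```text
t 18.75 pos [ 0.5203 -0.0384  0.1166] q [-0.22 -0.09  1.96 -0.    1.28 -0.92] cur yaw 0.701 tilt [-0.002 -0.001 -1.   ] F [-5.2 -1.5  4.7] w 0.455 -> shift [ 1.6  0.2 -0.3] turn 0
[-0.36240052  0.8212854  -0.00222604] [  1.27928898 -28.38728964 -34.15677309   0.78636143  -1.1735544
  -0.05281392]
```

Request:
play_rows --pt "0 0 0 0.12 1" --pt "0 0 0 0.24 1" --pt "0 0 0 0.36 1" --pt "0 0 0 0.48 1" --pt "0 0 0 0.6 1" --pt "0 0 0 0.72 1" --pt "0 0 0 0.84 1" --pt "0 0 0 0.96 1"

```text
time: 19.75
tool_pos: [0.5194, -0.0388, 0.1166]
tool_rot: [-0.43, -0.559, -0.431, 0.563]
contact_force: [-13.2, -14.6, 6.9]
gripper_width: 0.452
```

```bash
cat > st.py <<'E'
from h import *
goto((.5203,-.038,.115)); print(manip.state()['ft_torque'],manip.state()['joint_efforts'])
E
python3 st.py
```

```text
t 19.75 pos [ 0.5194 -0.0388  0.1166] q [-0.22 -0.09  1.96 -0.    1.28  0.05] cur yaw -0.261 tilt [-0.004 -0.002 -1.   ] F [-13.2 -14.6   6.9] w 0.452 -> shift [ 1.6  0.7 -1. ] turn 0
[-2.21160754  1.85995144  0.99799225] [  0.41446254 -27.31240511 -34.71374631   2.70580977  -2.15711273
   0.67199282]
```

Torque has jumped to 1.0 N m, against 0.07 friction, which looks like the stop. I'll check by whether the slot stays put in world during one more turn.

```bash
cat > slot.py <<'E'
from h import *
f=cap('wrist'); P=cloud(f)
m=(abs(P[...,2]-.149)<.003)&(np.hypot(P[...,0]-.5203,P[...,1]+.038)<.015)&(f['range_z']>0)
g=f['img'].mean(-1); d=m&(g<np.median(g[m])-45); q=P[d][:,:2]
w=np.linalg.svd(q-q.mean(0))[2][0]; print('slot n',len(q),'world angle',np.arctan2(w[1],w[0])%np.pi, 'foot/head n',m.sum())
cv2.imwrite('pics/slot_%d.png'%int(manip.state()['time']*100),f['img'][:,:,::-1])
E
python3 slot.py
```

```text
slot n 400 world angle 2.6001465783788653 foot/head n 3222
```

Request:
play_rows --pt "0 0 0 0.1 1" --pt "0 0 0 0.2 1" --pt "0 0 0 0.3 1" --pt "0 0 0 0.4 1" --pt "0 0 0 0.4 1"

```text
time: 20.42
tool_pos: [0.519, -0.0386, 0.1163]
tool_rot: [-0.312, -0.632, -0.312, 0.637]
contact_force: [-10.0, -3.2, 8.0]
gripper_width: 0.452
```

```bash
python3 slot.py; python3 st.py
```

```text
slot n 408 world angle 2.608557751071755 foot/head n 3225
t 20.48 pos [ 0.519  -0.0386  0.1163] q [-0.22 -0.09  1.96 -0.    1.28  0.44] cur yaw -0.656 tilt [-0.005 -0.002 -1.   ] F [-10.   -3.8   7.2] w 0.453 -> shift [ 1.3  0.7 -1.2] turn 0
[-0.48020247  1.4772875   0.71122736] [  1.14644866 -27.525267   -35.21156073   1.46254331  -2.27620147
   0.77122897]
```

Another 0.4 rad left the slot unmoved (2.600 to 2.609 rad) at 0.7–1.0 N m, so the screw is at its hard stop after about 6.56 rad in all. Release, rise, and return to the lock knob.

Request:
play_rows --pt "0 0 0 0 -1" --pt "0 0 0 0 -1" --pt "0 0 0 0 -1" --pt "0 0 0 0 -1" --pt "-30 0 0 0 -1" --pt "-70 0 0 0 -1" --pt "-110 0 0 0 -1" --pt "-110 0 0 0 -1"

```text
time: 21.48
tool_pos: [0.5232, -0.0384, 0.2309]
tool_rot: [0.313, 0.637, 0.31, -0.632]
contact_force: [0.4, 0.3, -0.2]
gripper_width: 0.998
```

```bash
python3 slot.py
python3 - <<'E'
from h import *
goto((.485,.116,.226),YAW+np.pi/2)
E
```

```text
slot n 104 world angle 2.64098676796762 foot/head n 951
t 21.52 pos [ 0.522  -0.0381  0.2283] q [-0.22 -0.19  1.85  0.    1.48  0.44] cur yaw -0.658 tilt [ 0.004 -0.001 -1.   ] F [-0.9  0.4 -1.1] w 1.0 -> shift [   2.  -123.5  -99.3] turn 0.87
```

Request:
play_rows --pt "0 -30 -25 0.17 -1" --pt "0 -60 -50 0.34 -1" --pt "0 -90 -75 0.51 -1" --pt "0 -123.5 -99 0.68 -1" --pt "0 -123.5 -99 0.85 -1" --pt "0 -123.5 -99 0.87 -1" --pt "0 -123.5 -99 0.87 -1"

```text
time: 22.4
tool_pos: [0.4833, 0.1156, 0.2251]
tool_rot: [-0.016, -0.706, -0.016, 0.708]
contact_force: [0.1, 0.5, 0.4]
gripper_width: 1.002
```

Run:
```python
from knob import *
goto((.4848,.116,.1065),YAW+np.pi/2); knob(cap('wrist'))
```

```text
t 22.4 pos [0.4833 0.1156 0.2251] q [ 0.08 -0.26  1.91 -0.    1.49  1.61] cur yaw -1.526 tilt [-0.002 -0.    -1.   ] F [0.1 0.5 0.4] w 1.002 -> shift [118.6  -0.3  -1.7] turn 0.001
knob n 866 med [0.4866 0.1155 0.1344] top h mm [-169.  -168.2 -167.9 -167.6]
```

The knob is still out (top at -168 mm). Descend and regrip.

Request:
play_rows --pt "40 0 -1 0 -1" --pt "75 0 -1 0 -1" --pt "105 0 -1 0 -1" --pt "118 0 -1 0 -1" --pt "118 0 -1 0 -1" --pt "118 0 -1 0 -0.3" --pt "118 0 -1 0 0" --pt "118 0 -1 0 1"

```text
time: 23.45
tool_pos: [0.4853, 0.1161, 0.1091]
tool_rot: [0.015, 0.708, 0.015, -0.706]
contact_force: [0.2, 0.1, 1.0]
gripper_width: 0.378
```

Request:
play_rows --pt "0 0 0 0 1" --pt "0 0 0 0 1" --pt "0 0 0 0 1" --pt "0 0 0 0 1" --pt "0 0 0 0 1"

```text
time: 24.08
tool_pos: [0.4856, 0.1159, 0.109]
tool_rot: [0.015, 0.708, 0.015, -0.706]
contact_force: [3.3, -1.5, 5.5]
gripper_width: 0.346
```

Request:
play_rows --pt "2.5 0 -1.7 0 1" --pt "5 0 -3.5 0 1" --pt "7.5 0 -5.2 0 1" --pt "10 0 -7 0 1" --pt "12 0 -8.4 0 1" --pt "12.8 0 -9 0 1" --pt "12.8 0 -9 0 1" --pt "12.8 0 -9 0 1"

```text
time: 25.08
tool_pos: [0.4927, 0.1163, 0.0987]
tool_rot: [-0.016, -0.705, -0.015, 0.709]
contact_force: [-13.5, -3.6, 26.7]
gripper_width: 0.347
```

Request:
play_rows --pt "0 0 0 0 -1" --pt "0 0 0 0 -1" --pt "0 0 0 0 -1" --pt "0 0 0 0 -1" --pt "-40 0 0 0 -1" --pt "-80 0 0 0 -1" --pt "-130 0 10 0 -1" --pt "-170 0 30 0 -1"

```text
time: 26.08
tool_pos: [0.4638, 0.1151, 0.2674]
tool_rot: [0.015, 0.707, 0.015, -0.707]
contact_force: [0.9, -0.3, 0.2]
gripper_width: 1.0
```

Run:
```python
from knob import *
goto((.4848,.116,.1065),YAW+np.pi/2); f=cap('wrist'); knob(f); P=cloud(f)
cv2.imwrite('pics/w6.png',cv2.resize(f['img'][:,:,::-1],(768,576)))
m=(abs(P[...,2]-.149)<.003)&(np.hypot(P[...,0]-.5203,P[...,1]+.038)<.015)
g=f['img'].mean(-1); d=m&(g<np.median(g[m])-45); q=P[d][:,:2]
w=np.linalg.svd(q-q.mean(0))[2][0]; print(len(q),np.arctan2(w[1],w[0])%np.pi)
```

```text
t 26.07 pos [0.4638 0.1151 0.2674] q [ 0.09 -0.33  1.9   0.    1.57  1.62] cur yaw -1.528 tilt [ 0.001  0.    -1.   ] F [ 0.9 -0.3  0.2] w 1.0 -> shift [160.9   0.  -20.9] turn -0.0
knob n 605 med [0.491  0.116  0.1242] top h mm [-181.5 -180.9 -180.6 -180.2]
70 2.645789334132805
```

View pics/w6.png

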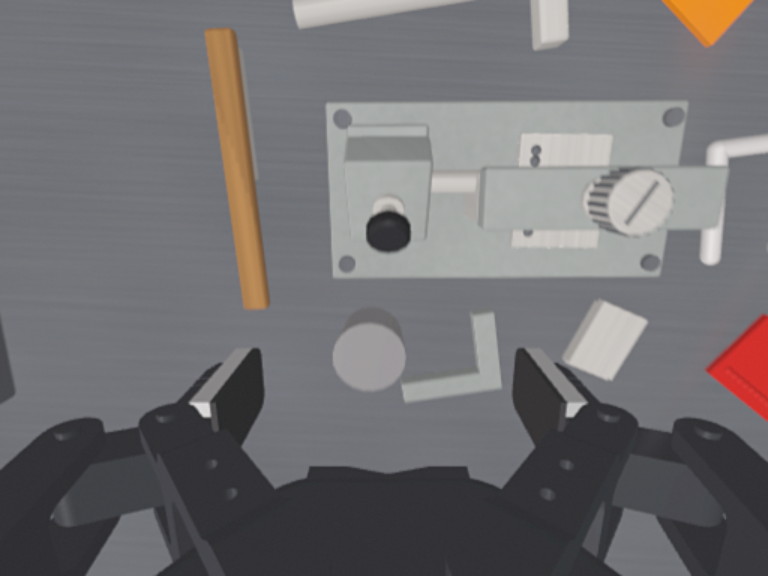

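The lock head is back at its original height (top at -180.9 mm both times). The screw slot hasn't moved since release, and the coupon and bystanders look undisturbed. Handing in.

```bash
python3 -c "
from plant import manip
print(manip.job_done())"
```

```text
the job is handed in; nothing more can be done
None
```

The coupon is clamped and the job was handed in at about 26 s of the 72 s, with the gripper open and clear of everything. No verdict is reported.

- **Lock out:** I pulled the knob about 14 mm along its axis. After release it stayed 12.6 mm out, and it was still out just before I pushed it back.
- **Screw:** I turned it clockwise about 6.56 rad in two grips. At the end the torque rose to 0.7–1.0 N m and another 0.4 rad of wrist turn left the slot where it was, so it is at the stop.
- **Lock in:** I pushed the knob in with about 30 N at the end. Its head is back at the height measured at the start, to within about 0.1 mm.

**Checks that did not fully agree:**
- **Slot angle:** it read 2.60–2.61 rad while gripped and 2.64–2.65 rad after release. That could be slight spring-back or the coarser view from farther away.
- **Release after the pull:** I made a move-size mistake, so the closed gripper slid about 14 mm along the head before it opened. I did not record the peak force during that slide. The knob stayed out, and the force read zero afterwards.
- **Coupon and bystanders:** I judged these only by eye from the wrist pictures. They looked unmoved.

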